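# Open the hood of the lens polisher

### The arm

A 6-joint arm with a two-finger parallel gripper is mounted at the origin on the work surface. World frame = base frame: x ahead of the robot, y to its left, z up, the work surface at z = 0. Lengths are in mm, angles in rad, forces in N, time in s.
With the tool pointing down it reaches from about 350 to 975 mm from the base axis. Payload 7.1 kg.
Tool frame: the origin (TCP) lies on the mounting face of the last link; the fingertips stand 182 mm ahead of it and the grasp point (between the pads) lies 163 mm ahead of it; z points along the fingers, y is the line along which they close (so a half turn about z gives the same grasp; the last joint's range is limited). The gripper opens to 88 mm and grips with 3 to 60 N. Pads are 20 mm wide; open, the fingers measure 115 mm over their backs; the gripper's body (75 mm by 178 mm) begins 61 mm behind the grasp point.
Start: joints at [-1.146, 0.423, 1.63, -0, 1.089, -0.019], TCP at [268.374, -564.431, 404.675] pointing down, gripper open.
Joint ranges: [-3, 3], [-0.9, 2.11], [0.09, 2.58], [-1.31, 4.45], [0.11, 2.69], [-2.54, 2.54]. Speed limits (rad/s): [2.39, 2.39, 3.01, 3.14, 3.14, 3.14].

### API

Orientations are given as a rotation vector (axis times angle).
In Python, from workcell import get_obs, get_image, job, models gives the robot as it stands.
- The arm moves only by the tool jog_arm, never from a script. Its argument "increments" is one flat list of numbers, 7 for each row, row after row: the turn, a rotation vector about the tool's x, y, z in degrees, then the shift along the tool's x, y, z in mm, then the opening in per cent of the stroke, from 0 (shut) to 100 (fully open). A call has 1 to 12 rows; each row shifts and turns the commanded pose from where the row before left it, along the tool's axes as they then stand; what a row does not reach is not made up. A row lasts 1/8 s, in which the tool goes at most 62.5 mm and 10.7 degrees, less where a joint would pass 70% of its speed; a pose out of reach is approached as far as the arm can. A call is refused whole if a number of a shift passes 62.5 or a number of a turn 10.7, either way. A call with a gripper value outside its range is refused whole. The fingers move at their own pace and stop on an object; the grip force is fixed at half the most. Time passes only in rows, so rows that do not move let the fingers close. It gives the time, the measured TCP pose, the force, the opening and the grip force at its end, in the units of the state.
- get_obs(): the state, without advancing time (a new reading comes with each control period).
- get_image(name): name is "scene" or "top" or "wrist"; returns a dict with "pixels" (480x640x3 uint8, blue, green, red), "depth" (480x640 float32, mm along the optical axis (not along the pixel's ray), 0 where there is no reading), "fx", "fy", "cx", "cy" (pixels), "cam_to_world" (4x4, takes a point from camera to world coordinates); the wrist camera has in their place "tool_from_camera" (4x4, takes a point from camera to tool coordinates, whose origin is the TCP and whose axes are the flange's). Camera axes: x right, y up, looking along -z (the intrinsics and any distortion apply to the point x, -y, -z); pixel columns grow to the right and rows downward; lengths in mm; the calibration is good to about 2 mm. A picture is of the moment at which its call begins: read the wrist's pose just before it.
- job.close_job(): hands the job in; it is judged then, once.
Trained networks look in the newest picture that a camera, given by its name, has taken for a name from the list of things; names that differ only in an ending like _2 or _b are one class to them, and where a whole thing is asked for, a point or a joint stands for the part that bears it (a point fixed in the world has none). Each returns a list of dicts, best first, with "p" (0 to 1); they miss things now and then, are a little off and sometimes report something else, mostly with a low value. They report only what shows in the picture. A call takes as long as a camera call.
- models.look_for(target, camera): "centre" ([x, y, z] in mm, in world coordinates, good to about 4 mm: the middle of the surface that is visible of it).
- models.regions_of(target, camera): "region" (480x640 bool, what is visible of it).
The state is a dict: "t": time; "qpos": joint angles; "qvel": joint speeds; "joint_torque": joint torques, N m; "ee_pos": TCP position; "orientation": TCP orientation; "ft_force": force on the tool from outside, world axes, zero at the start; "moment": the same for the moment, N m; "width": finger opening in mm; "grasp_force": force on a finger pad.
Only numpy, scipy, OpenCV 4.12 (cv2) and the standard library are available. Lean on these libraries where they do the work, as an engineer would, in place of code of your own. Each camera call takes 0.05 s, during which the arm holds its last target. There are 200 camera calls.

### The job

Lift the paddle handle on the sloping hood of the lens polisher to withdraw its hidden pawl, then swing the hood up all the way to its stop, or nearly, so that the polishing wheels can be reached. Let go, leave the hood standing open, and do not disturb the spectacles, the bottle or the spectacle case around it.

Things in the scene. Friction and masses are not known exactly. Their poses are not given: they have to be found in the camera images.
- hood_hinge (a point): Middle of the hood's hinge axis, fixed on the polisher, 190 mm above the bench, 80 mm behind the polisher's origin. Frame: y along the hinge axis (level), z up, x to the machine's back; it does not turn with the hood. The closed hood, a panel 210 mm long, 252 mm wide, 8 mm thick, slopes down from here to the front (-x) at 35 degrees below level; the axis lies in its underside.
- polisher: Bench lens polisher, a cream machine 252 mm wide, 250 mm deep, 190 mm high to its hinge, fixed to the bench. Origin on the bench, midway across, 90 mm behind its front face; its front and the sloping hood's low edge face -x, roughly towards the robot; z up.
- filter_top (a point): Middle of the outer face of the dust filter housing that stands square on the hood and turns with it: 120 mm wide, 75 mm along the slope (30 to 105 mm from the hinge axis), 96 mm high off the panel's underside. It leans out over the paddle: a tool pointing straight down there strikes it, so come in square to the closed hood, tilted about 35 degrees, from the front and above.
- hood (a joint): Hood angle in rad: 0 closed, growing as its front edge swings up about hood_hinge; stop at 1.15. The hinge is stiff: the hood stays where it is left; lifting it by the paddle takes about 8 to 11 N. While the paddle is down, a hidden pawl on it hooks under a fixed bar and holds the hood shut.
- paddle (a joint): Paddle angle relative to the hood in rad: 0 down (parallel to the hood), growing as its free (front, lower) end is lifted off the hood; stop at 0.6. A spring returns it (1 to 2 N at the grip point when down, 4 N at the stop). The pawl is clear from about 0.22 on. With the paddle at its stop, pulling on swings the hood.
- paddle_pivot (a point): Middle of the paddle's pivot axis (parallel to the hood's hinge), carried by the hood: 135 mm down the slope from the hinge axis and 34 mm square off the panel's underside plane. Frame turns with the hood: x up the slope, y along the pivot, z square off the hood, outwards. Two bracket cheeks stand beside it, 61 mm over both.
- paddle_grip (a point): Where to pinch the paddle by its side edges: on its midline, half-way through its thickness, 50 mm from the pivot axis, 25 mm from its free end. A dark steel channel 75 mm long, 44 mm wide, 16 mm thick at its sides, 18 mm clear of the panel. Frame turns with the paddle: x from free end to pivot, y across its width (pinch along it), z outwards.
- spectacles: Folded black spectacles beside the polisher, loose, 132 mm long, 45 mm high, 30 mm deep; origin under the front rim's middle. To be left alone.
- spray_bottle: Round white bottle with a cap, loose, 44 mm across, 120 mm high; origin under its middle. To be left alone.
- glasses_case: Black hard spectacle case, loose, 62 x 160 x 40 mm; origin under its middle. To be left alone.

How it is judged:
By the outcome, as a careful person would: the job done as asked, in the order asked, and still so for the second after the job is handed in, with the robot touching nothing.
It also fails if it takes over 45 s, if anything falls off the work surface, if the arm or the gripper's body presses on something with over 40 N, if the wrist force passes 120 N, or if a joint passes its speed limit or range.

## Working session

There is one attempt and no reset: what is moved stays moved. The work goes in short steps, Python scripts to look and compute and a tool call to move; the robot and the scene stay as the last step left them, time stands still between calls to the robot, and variables do not carry over. Pictures are saved under pics/ and viewed, at most 10 in all, crops included, and the job is handed in when it is done.

Besides the shell and the picture viewer there is one more tool, called after "Emit:" as a command line: name --argument value ..., lists and objects as JSON in quotes. jog_arm: Moves the arm, as the interface text tells. Its arguments: {"type":"object","properties":{"increments":{"type":"array"}},"required":["increments"]}

```bash
ls; mkdir -p pics; python3 - <<'E'
from workcell import get_obs,get_image,models
import cv2,numpy as np
o=get_obs();print(o)
a=get_image("scene");b=get_image("top")
cv2.imwrite("pics/a.png",a["pixels"]);cv2.imwrite("pics/b.png",b["pixels"])
for c in("scene","top"):
  for t in("polisher","hood","filter_top","paddle","paddle_grip","paddle_pivot","hood_hinge","spectacles","spray_bottle","glasses_case"):
    try:print(c,t,[(np.round(d["centre"]),round(d["p"],2)) for d in models.look_for(t,c)][:3])
    except Exception as e:print(c,t,e)
E
```

```text
pics
{'t': 0.0, 'qpos': array([-1.14602678e+00,  4.23848102e-01,  1.63069141e+00,  3.07522464e-05,
        1.08861285e+00, -1.90279817e-02]), 'qvel': array([ 1.86154382e-03, -7.69872165e-04, -1.13783926e-04, -6.73587221e-05,
        3.46544915e-04,  9.81448532e-04]), 'joint_torque': array([-3.46929346e-04, -5.44641960e+01, -2.73671025e+01,  6.43755728e-02,
        2.27137335e-02, -1.26802656e-04]), 'ee_pos': array([ 268.25229507, -564.19347366,  403.89639836]), 'orientation': array([-3.06307425e+00, -6.91049402e-01,  4.51504427e-04]), 'ft_force': array([-0.14391285,  0.52828973,  0.71432982]), 'moment': array([0.01869657, 0.0070408 , 0.02154849]), 'grasp_force': 0.0, 'width': 87.67683982208445}
scene polisher [(array([792.,   4., 174.]), 0.65)]
scene hood [(array([722.,   4., 191.]), 0.88), (array([612.,  -2., 111.]), 0.36)]
scene filter_top [(array([720.,   4., 192.]), 0.81)]
scene paddle [(array([612.,   0., 110.]), 0.45)]
scene paddle_grip [(array([615.,   2., 110.]), 0.67)]
scene paddle_pivot [(array([786.,   5., 171.]), 0.71), (array([724.,   8., 193.]), 0.56)]
scene hood_hinge 
[... 192 characters left out ...]
[ 741., -168.,   74.]), 0.59)]
scene glasses_case [(array([ 548., -209.,   39.]), 0.65)]
top polisher [(array([722.,  46., 171.]), 0.63)]
top hood [(array([692.,  36., 165.]), 0.74)]
top filter_top [(array([689.,  34., 168.]), 0.82), (array([624.,  28., 126.]), 0.5)]
top paddle [(array([619.,  22., 130.]), 0.8), (array([690.,  28., 168.]), 0.3)]
top paddle_grip [(array([624.,  24., 124.]), 0.72)]
top paddle_pivot [(array([690.,  35., 169.]), 0.68)]
top hood_hinge [(array([718.,  43., 176.]), 0.8)]
top spectacles [(array([637., 260.,  26.]), 0.74), (array([691.,  36., 165.]), 0.27)]
top spray_bottle [(array([ 718., -157.,   86.]), 0.88)]
top glasses_case [(array([ 533., -202.,   36.]), 0.96)]
```

View pics/a.png

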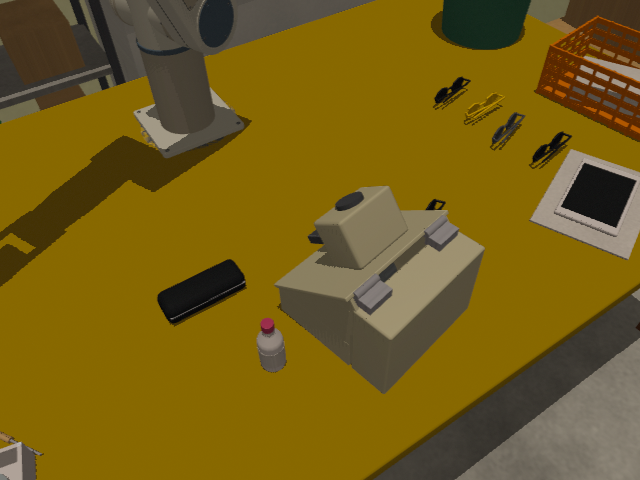

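View pics/b.png

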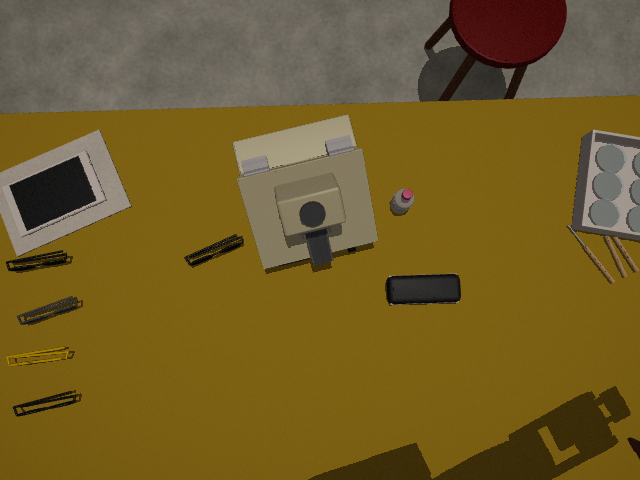

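Top view: the paddle is at (318,248), the filter at (312,205), the hood spans about (240–376, 150–270), and the hinge side is away from the robot. I'll fit the hood pose from depth.

```bash
cat >h.py <<'E'
import numpy as np,cv2
from workcell import get_obs,get_image,models
from scipy.spatial.transform import Rotation as R
from scipy.optimize import least_squares
def cloud(im,T):
    d=im["depth"];v,u=np.mgrid[:480,:640]
    P=np.stack([(u-im["cx"])/im["fx"]*d,-(v-im["cy"])/im["fy"]*d,-d],-1)
    return P@T[:3,:3].T+T[:3,3]
E
python3 - <<'E'
from h import *
for cam in("top","scene"):
    im=get_image(cam);P=cloud(im,im["cam_to_world"])
    ok=im["depth"]>0
    x,y,z=P[...,0],P[...,1],P[...,2]
    m=ok&(abs(x-700)<190)&(abs(y-30)<190)&(z>15)
    print(cam,"bench z",np.median(z[ok&(abs(x-450)<60)&(abs(y)<100)]))
    r=[d for d in models.regions_of("hood",cam)]
    print([(round(d["p"],2),d["region"].sum()) for d in r])
    reg=r[0]["region"]&ok
    # hood plane: RANSAC over m with slope near 35
    Q=P[m];rng=np.random.default_rng(0);best=(0,)
    for i in range(3000):
        a,b,c=Q[rng.choice(len(Q),3,False)];n=np.cross(b-a,c-a);l=np.linalg.norm(n)
        if l<500:continue
        n=n/l*np.sign(n[2]);
        if abs(np.degrees(np.arccos(n[2]))-35)>5 or n[0]>0:continue
        k=(abs((Q-a)@n)<2.5).sum()
        if k>best[0]:best=(k,n,a)
    k,n,a=best
    I=Q[abs((Q-a)@n)<3];c=I.mean(0);n=np.linalg.svd(I-c,full_matrices=False)[2][2];n*=np.sign(n[2])
    psi=np.arctan2(-n[1],-n[0]);print("plane",k,n,"tilt",np.degrees(np.arccos(n[2])),"yaw",np.degrees(psi),"d",c@n)
    ey=np.array([-np.sin(psi),np.cos(psi),0]);ex=np.cross(ey,n)
    mm=m&(abs((P-c)@n)<4)
    J=P[mm];s=(J)@ex;t=J@ey
    print("slope ext",np.percentile(s,[.3,1,50,99,99.7]),"lat ext",np.percentile(t,[.3,1,50,99,99.7]))
    rc=cv2.minAreaRect(np.c_[s,t].astype(np.float32));print("rect",rc)
    for nm in("paddle","filter_top"):
      for q in models.regions_of(nm,cam)[:2]:
        K=P[q["region"]&ok];h=(K-c)@n
        print(nm,round(q["p"],2),len(K),"h",np.percentile(h,[5,25,50,75,95]).round(),"s",np.percentile(K@ex,[2,50,98]).round(1),"t",np.percentile(K@ey,[2,50,98]).round(1))
E
```

```text
top bench z 1.1525871411871549
[(0.72, np.int64(11772))]
plane 6513 [-0.55942961 -0.12377657  0.81958396] tilt 34.95683169207313 yaw 12.47598391295325 d -279.69170775630954
slope ext [535.75237948 537.72487321 653.69767767 748.33681353 750.91534278] lat ext [-238.70762031 -237.33170835 -105.63306141   10.8391522    11.93914333]
rect ((594.4495849609375, -132.9227294921875), (291.51031494140625, 317.5291748046875), 89.8122329711914)
paddle 0.77 712 h [30. 33. 34. 35. 37.] s [536.4 574.7 610. ] t [-134.3 -113.4  -92.6]
filter_top 0.64 11658 h [-2. -0.  1. 38. 91.] s [541.7 669.  741.6] t [-233.3 -112.     6.7]
scene bench z 0.8271285404417767
[(0.7, np.int64(9529)), (0.34, np.int64(1155))]
plane 4200 [-0.55671597 -0.12310644  0.82153036] tilt 34.76171636231628 yaw 12.469142948541414 d -277.44371512138986
slope ext [437.14316671 443.04384447 696.68940158 750.44047947 752.03586149] lat ext [-269.71422829 -249.00148335 -177.8106735     9.58406697   11.58320142]
rect ((590.7413940429688, -124.80755615234375), (350.0839538574219, 265.3793029785156), 7.118039608001709)
filter_top 0.9 9763 h [-2.  0. 12. 59. 89.] s [541.7 710.7 744.9] t [-238.2 -148.4    0.9]
```

```bash
cat >>h.py <<'E'
a0=np.radians(35);psi=np.radians(12.47)
EY=np.array([-np.sin(psi),np.cos(psi),0]);BX=np.array([np.cos(psi),np.sin(psi),0]);Z=np.array([0,0,1.])
N0=-np.sin(a0)*BX+np.cos(a0)*Z; EX=np.cos(a0)*BX+np.sin(a0)*Z
H=N0*(-279-8)+EX*745.5+EY*-113.4        # hinge point on axis
def grip(pad,hood,off=0):                # off: mm further out than mid-thickness
    pv=-135*EX+34*N0; g=pv+R.from_rotvec(EY*pad).apply(-50*EX+off*N0)
    return H+R.from_rotvec(EY*hood).apply(g)
def tcp(g,tilt,back=0):                  # tilt deg: tool body leaning forward of vertical
    t=np.radians(tilt);z=np.sin(t)*BX-np.cos(t)*Z
    y=-EY;M=np.c_[np.cross(y,z),y,z]
    return g-(163+back)*z,R.from_matrix(M)
def rows(wps,n,op):
    """wps: list of (p,R); n rows to each, printed as increments from the present pose"""
    o=get_obs();p=o["ee_pos"];r=R.from_rotvec(o["orientation"]);out=[]
    for (q,s) in wps:
        p0,r0=p.copy(),r
        for i in range(1,n+1):
            pi=p0+(q-p0)*i/n; ri=r0*R.from_rotvec((r0.inv()*s).as_rotvec()*i/n)
            dr=np.round(np.degrees((r.inv()*ri).as_rotvec()),1);dp=np.round(r.inv().apply(pi-p),1)
            out.append([*dr,*dp,op]);p=p+r.apply(dp);r=r*R.from_rotvec(np.radians(dr))
    print("\n".join(",".join(f"{v:g}" for v in x)+"," for x in out))
E
python3 - <<'E'
from h import *
print(H,grip(0,0),tcp(grip(0,0),52),tcp(grip(0,0),52,120)[0],grip(.6,1.15))
rows([tcp(grip(0,0,2),50,110)],12,100)
E
```

```text
[781.49075463  56.68324898 192.50459659] [614.48110941  19.74983528 114.24412537] (array([489.06549454,  -7.98525022, 214.59694585]), Rotation.from_matrix(array([[ 0.60113753,  0.2159284 ,  0.76942095],
                            [ 0.1329388 , -0.9764092 ,  0.1701539 ],
                            [ 0.78801075,  0.        , -0.61566148]]))) [396.73498052 -28.40371807 288.47632289] [664.99114994  30.91989806 336.403544  ]
-0.5,4.1,1,29.9,-35.5,9.4,100,
-0.4,4.2,1,28.5,-36.1,11.3,100,
-0.5,4.1,1,27,-36.7,13,100,
-0.5,4.2,1,25.3,-37.3,14.5,100,
-0.5,4.1,1.1,23.6,-37.8,16,100,
-0.4,4.2,1,21.7,-38.4,17.3,100,
-0.5,4.1,1,19.6,-38.8,18.6,100,
-0.5,4.2,1,17.6,-39.4,19.5,100,
-0.4,4.1,1,15.5,-39.9,20.4,100,
-0.5,4.2,1,13.3,-40.2,21.2,100,
-0.5,4.1,1,11,-40.6,21.7,100,
-0.5,4.2,1,8.7,-41,22,100,
```

Emit:
jog_arm --increments '[-0.5,4.1,1,30,-35.5,9.4,100,-0.4,4.2,1,28.5,-36,11.3,100,-0.5,4.1,1,27,-36.7,13,100,-0.5,4.2,1,25.3,-37.3,14.5,100,-0.5,4.1,1.1,23.6,-37.8,16,100,-0.4,4.2,1,21.7,-38.4,17.3,100,-0.5,4.1,1,19.6,-38.8,18.6,100,-0.5,4.2,1,17.6,-39.4,19.5,100,-0.4,4.1,1,15.5,-39.9,20.4,100,-0.5,4.2,1,13.3,-40.2,21.2,100,-0.5,4.1,1,11,-40.6,21.7,100,-0.5,4.2,1,8.7,-41,22,100]'

```text
t: 3.0
ee_pos: [401.6, -62.6, 299.7]
orientation: [-2.775, -0.336, -1.212]
ft_force: [-0.0, -0.0, 0.2]
width: 87.7
grasp_force: 0.0
```

```bash
python3 - <<'E'
from h import *
o=get_obs();im=get_image("wrist");t=tcp(grip(0,0,2),50,110)
print(o["qpos"],o["ee_pos"]-t[0],np.degrees((R.from_rotvec(o["orientation"]).inv()*t[1]).as_rotvec()))
cv2.imwrite("pics/c.png",im["pixels"])
T=np.eye(4);T[:3,:3]=R.from_rotvec(o["orientation"]).as_matrix();T[:3,3]=o["ee_pos"];T=T@im["tool_from_camera"]
P=cloud(im,T)
for nm in("paddle","paddle_grip"):
  for q in models.regions_of(nm,"wrist")[:2]:
    K=P[q["region"]&(im["depth"]>0)]-H
    print(nm,round(q["p"],2),len(K),"h",np.percentile(K@N0,[5,25,50,75,95]).round(1),"s",np.percentile(K@EX,[1,50,99]).round(1),"t",np.percentile(K@EY,[1,50,99]).round(1))
  print([(d["centre"],d["p"]) for d in models.look_for(nm,"wrist")][:2])
Q=(P-H)[im["depth"]>0];h,s,t=Q@N0,Q@EX,Q@EY
k=(abs(h-42)<4)&(s<-130)&(s>-225)&(abs(t)<40)
print("top face",k.sum(),np.percentile(h[k],[10,50,90]),np.percentile(s[k],[1,99]),np.percentile(t[k],[1,99]))
k=(abs(h-8)<5)&(abs(t)<120)&(s<-110)&(s>-230);print("panel h",np.percentile(h[k],[10,50,90]),np.percentile(s[k],[1,99]))
rows([tcp(grip(0,0,2),50)],10,100)
E
```

```text
[-0.30365035  0.29433694  2.36032367  2.12968923  0.46372441 -1.00135862] [ -7.58778009 -36.97823099   8.38593331] [-0.9432893   2.80078797  0.9345864 ]
paddle 0.83 7487 h [38.8 39.6 40.  40.5 41.2] s [-208.3 -171.  -135. ] t [-21.9  -0.3  21.6]
[([620.6, 21.7, 127.5], 0.7), ([662.6, 21.2, 136.9], 0.67)]
paddle_grip 0.67 7574 h [38.7 39.5 40.  40.5 41.2] s [-208.5 -170.9 -134.9] t [-21.9  -0.3  21.6]
[([621.7, 21.0, 125.5], 0.86)]
top face 7708 [39.1629443  40.03779947 40.92934428] [-208.14835617 -133.17993543] [-28.44951031  28.06414042]
panel h [5.14994721 6.09269357 7.02621342] [-207.97611783 -110.79227934]
-0.1,0.3,0.1,1.1,-3.3,12.8,100,
-0.1,0.3,0.1,1,-3.3,12.8,100,
-0.1,0.3,0.1,1,-3.4,12.8,100,
-0.1,0.3,0.1,0.8,-3.4,12.7,100,
-0.1,0.3,0.1,0.8,-3.4,12.8,100,
-0.1,0.3,0.1,0.8,-3.4,12.8,100,
-0.1,0.3,0.1,0.6,-3.5,12.8,100,
-0.1,0.3,0.1,0.6,-3.4,12.8,100,
-0.1,0.3,0.1,0.5,-3.5,12.7,100,
-0.1,0.3,0.1,0.5,-3.5,12.8,100,
```

View pics/c.png

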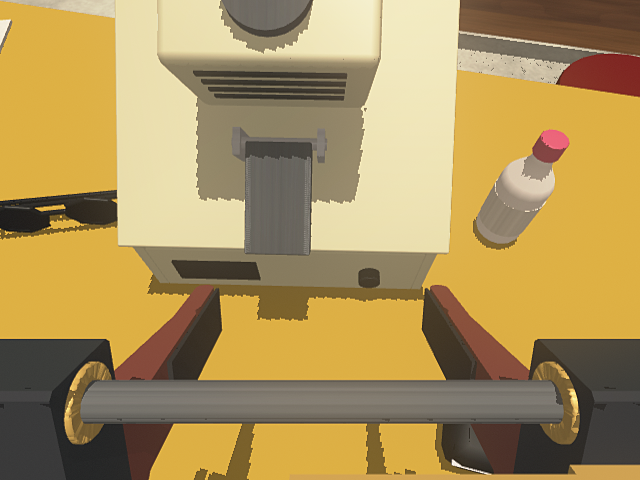

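The wrist view shows the paddle at (245–311, 140–255), agreeing with my model to within 2 mm. Joint 5 is near its singularity, so I'll fit the arm's kinematics and choose tilts that stay on one wrist branch.

```bash
cat >>h.py <<'E'
H=H-1.7*N0
def chain(q):
    ax="zyyzyz";r=R.identity();out=[]
    for a,v in zip(ax,q): r=r*R.from_euler(a,v);out.append(r)
    return out
E
python3 - <<'E'
from h import *
o=get_obs()
D=[([-1.14602678,.423848102,1.63069141,3.07522464e-05,1.08861285,-.0190279817],[268.25229507,-564.19347366,403.89639836],[-3.06307425,-.691049402,4.5e-4]),(o["qpos"],o["ee_pos"],o["orientation"])]
A=[];b=[]
for q,p,w in D:
    c=chain(q);print("ori err",np.degrees((R.from_rotvec(w).inv()*c[5]).as_rotvec()).round(1))
    A.append(np.c_[[0,0,1],c[1].apply([0,0,1]),c[2].apply([0,0,1]),c[5].apply([0,0,1])]);b+=list(p)
A=np.vstack(A);x,res,rk,sv=np.linalg.lstsq(A,np.array(b),rcond=None);print(x,A@x-b,sv)
E
```

```text
ori err [  0.  -0. -90.]
ori err [  0.   0. -90.]
[135.35227317 605.29001862 409.50965706  86.81982827] [-16.31630177   7.19519778   5.90456911  10.5509707  -32.19121854
  -5.90456911] [2.50054598 1.13931699 0.66537103 0.08067216]
```

```bash
python3 - <<'E'
from h import *
rows([tcp(grip(0,0,2),25,80)],10,100)
E
```

```text
-0.1,-2.2,0.1,11,-3.2,6.7,100,
-0.1,-2.2,0.1,11.3,-3.3,6.3,100,
-0,-2.2,0.2,11.5,-3.3,5.8,100,
-0.1,-2.2,0.1,11.7,-3.3,5.4,100,
-0.1,-2.2,0.1,11.8,-3.4,4.9,100,
-0.1,-2.2,0.1,12.1,-3.4,4.5,100,
-0.1,-2.2,0.2,12.2,-3.4,4,100,
-0,-2.2,0.1,12.4,-3.5,3.5,100,
-0.1,-2.2,0.1,12.4,-3.5,3,100,
-0.1,-2.2,0.1,12.6,-3.5,2.6,100,
```

Emit:
jog_arm --increments '[-0.1,-2.2,0.1,11,-3.2,6.7,100,-0.1,-2.2,0.1,11.3,-3.3,6.3,100,0,-2.2,0.2,11.5,-3.3,5.8,100,-0.1,-2.2,0.1,11.7,-3.3,5.4,100,-0.1,-2.2,0.1,11.8,-3.4,4.9,100,-0.1,-2.2,0.1,12,-3.4,4.5,100,-0.1,-2.2,0.2,12.2,-3.4,4,100,0,-2.2,0.1,12.4,-3.5,3.5,100,-0.1,-2.2,0.1,12.4,-3.5,3,100,-0.1,-2.2,0.1,12.6,-3.5,2.6,100,0,0,0,0,0,0,100]'

```text
t: 4.62
ee_pos: [513.0, -4.4, 335.2]
orientation: [-3.001, -0.327, -0.68]
ft_force: [-0.3, 0.2, 0.5]
width: 87.6
grasp_force: 0.0
```

```bash
python3 - <<'E'
from h import *
o=get_obs();t=tcp(grip(0,0,2),25,80)
print(o["t"],o["qpos"],o["ee_pos"],o["ee_pos"]-t[0],np.degrees((R.from_rotvec(o["orientation"]).inv()*t[1]).as_rotvec()))
rows([t,tcp(grip(0,0,2),25)],5,100)
E
```

```text
4.625 [-0.06106681  0.31046237  2.0475944   0.33116359  0.37110558  1.00839142] [512.99673903  -4.36497991 335.201112  ] [-1.04280551 -1.90262581  0.47844877] [ 0.04315314 -0.54560002 -0.01868307]
0,-0.1,-0,0.2,-0.3,0.2,100,
0,-0.1,-0,0.2,-0.4,0.2,100,
0,-0.1,-0,0.3,-0.3,0.2,100,
0,-0.1,-0,0.2,-0.3,0.2,100,
0,-0.1,-0,0.2,-0.3,0.2,100,
0,-0,-0,-0,-0,16,100,
0,-0,-0,-0,-0,16,100,
0,-0,-0,-0,-0.1,16,100,
0,-0,-0,-0.1,0,16,100,
0,-0,-0,0,0,16,100,
```

Emit:
jog_arm --increments '[0,-0.5,0,1.1,-1.6,1,100,0,0,0,0,0,15,100,0,0,0,0,0,15,100,0,0,0,0,0,15,100,0,0,0,0,0,15,100,0,0,0,0,0,12,100,0,0,0,0,0,8,100,0,0,0,0,0,0,100]'

```text
t: 5.62
ee_pos: [546.0, 6.1, 260.7]
orientation: [-3.003, -0.328, -0.662]
ft_force: [-0.1, -0.4, -0.1]
width: 87.6
grasp_force: 0.0
```

```bash
python3 - <<'E'
from h import *
o=get_obs();t=tcp(grip(0,0,2),25)
print(o["t"],o["qpos"],o["ft_force"],o["ee_pos"]-t[0],np.degrees((R.from_rotvec(o["orientation"]).inv()*t[1]).as_rotvec()))
im=get_image("wrist");cv2.imwrite("pics/d.png",im["pixels"])
E
```

```text
5.625 [-0.03568451  0.48636821  2.00849641  0.44938221  0.24928731  0.9035446 ] [-0.09093    -0.38380419 -0.11631101] [-1.04103136  1.26602789 -1.50690176] [-0.10579439  0.13436854 -0.04120197]
```

View pics/d.png

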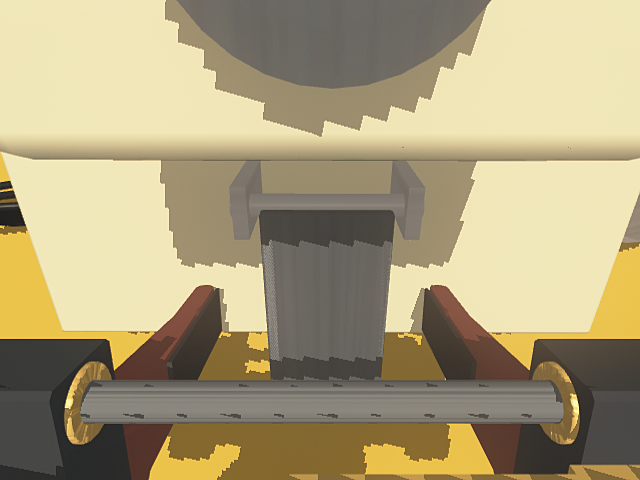

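The fingers at (210,290) and (430,290) straddle the paddle at x 262–392. Closing.

Emit:
jog_arm --increments '[0,0,0,0,0,0,0,0,0,0,0,0,0,0,0,0,0,0,0,0,0,0,0,0,0,0,0,0,0,0,0,0,0,0,0]'

```text
t: 6.3
ee_pos: [546.0, 5.1, 261.2]
orientation: [-3.005, -0.327, -0.665]
ft_force: [-0.2, -7.9, -0.7]
width: 43.6
grasp_force: 30.0
```

```bash
python3 - <<'E'
from h import *
o=get_obs()
print(o["t"],o["width"],o["grasp_force"],o["ft_force"])
r=R.from_rotvec(o["orientation"])
g0=o["ee_pos"]+163*r.as_matrix()[:,2]
e=g0-grip(0,0);print("grip offset n,x,y",e@N0,e@EX,e@EY)
x=-50+e@EX; # keep contact point: build arc from the actual point
w=[]
pv=H-135*EX+34*N0
for a in np.linspace(.1,.6,6): w.append(tcp(pv+R.from_rotvec(EY*a).apply(g0-pv),25))
rows(w,2,0)
E
```

```text
6.3 43.559387728196135 29.968369603157043 [-0.24672516 -7.92820177 -0.66782242]
grip offset n,x,y 1.7776647679114248 -1.451553260878456 0.4738521074652947
0,0,-0,-0.3,0,-2.6,0,
0,0,-0.1,-0.2,0.1,-2.5,0,
0,0,0,0,-0,-2.6,0,
0,0,0,0,-0,-2.6,0,
0,0,0,0.3,-0,-2.5,0,
0,0,0,0.3,-0,-2.6,0,
0,0,0,0.5,-0,-2.5,0,
0,0,0,0.5,-0,-2.5,0,
0,0,0,0.8,-0,-2.5,0,
0,0,0,0.8,-0,-2.4,0,
0,0,0,1,-0,-2.4,0,
0,0,0,1,-0,-2.3,0,
```

Emit:
jog_arm --increments '[0,0,0,-0.3,0.5,-2.6,0,0,0,0,-0.2,0.5,-2.5,0,0,0,0,0,0,-2.6,0,0,0,0,0,0,-2.6,0,0,0,0,0.3,0,-2.5,0,0,0,0,0.3,0,-2.6,0,0,0,0,0.5,0,-2.5,0,0,0,0,0.5,0,-2.5,0,0,0,0,0.8,0,-2.5,0,0,0,0,0.8,0,-2.4,0,0,0,0,1,0,-2.4,0,0,0,0,1,0,-2.3,0]'

```text
t: 7.8
ee_pos: [537.3, 2.7, 289.3]
orientation: [-3.004, -0.327, -0.659]
ft_force: [2.9, -5.2, -10.0]
width: 44.0
grasp_force: 30.0
```

```bash
python3 - <<'E'
from h import *
o=get_obs()
print(o["t"],o["qpos"],o["width"],o["grasp_force"],o["ft_force"])
r=R.from_rotvec(o["orientation"])
g0=o["ee_pos"]+163*r.as_matrix()[:,2]
e=g0-grip(.6,0,1.8);print("offset vs .6",e@N0,e@EX,e@EY)
w=[]
th=1.1
for i in range(1,13): w.append(tcp(H+R.from_rotvec(EY*.6*i/12).apply(g0-H),25-25*i/12))
rows(w,2,0)
im=get_image("wrist");cv2.imwrite("pics/e.png",im["pixels"])
E
```

```text
7.8 [-0.0431293   0.42379738  2.0166421   0.37643453  0.3027052   0.9734381 ] 44.00157961025448 29.998939633369446 [ 2.87734773 -5.16668268 -9.95481063]
offset vs .6 0.26334182872405765 -3.1161251801446284 0.3168324143390423
-0.1,-0.9,-0,3.5,-0.2,-4.6,0,
-0,-0.9,-0.1,3.4,-0.1,-4.7,0,
-0,-1.1,0,4,0,-4.6,0,
0,-1,0,3.8,0,-4.6,0,
0,-1,0,4,0,-4.6,0,
0,-1.1,0,3.9,0,-4.6,0,
0,-1,0,4.1,0,-4.6,0,
0,-1.1,0,4,0,-4.6,0,
0,-1,0,4.1,0,-4.5,0,
0,-1.1,0,4.1,0,-4.6,0,
0,-1,0,4.2,0,-4.5,0,
0,-1,0,4.1,0,-4.7,0,
0,-1.1,0,4.3,0,-4.5,0,
0,-1,0,4.1,0,-4.5,0,
0,-1.1,0,4.3,0,-4.5,0,
0,-1,0,4.3,0,-4.6,0,
0,-1,0,4.4,0,-4.5,0,
0,-1.1,0,4.3,0,-4.5,0,
0,-1,0,4.4,0,-4.4,0,
0,-1.1,0,4.4,0,-4.6,0,
0,-1,0,4.5,0,-4.4,0,
0,-1.1,0,4.4,0,-4.5,0,
0,-1,0,4.6,0,-4.4,0,
0,-1,0,4.4,0.1,-4.5,0,
```

View pics/e.png

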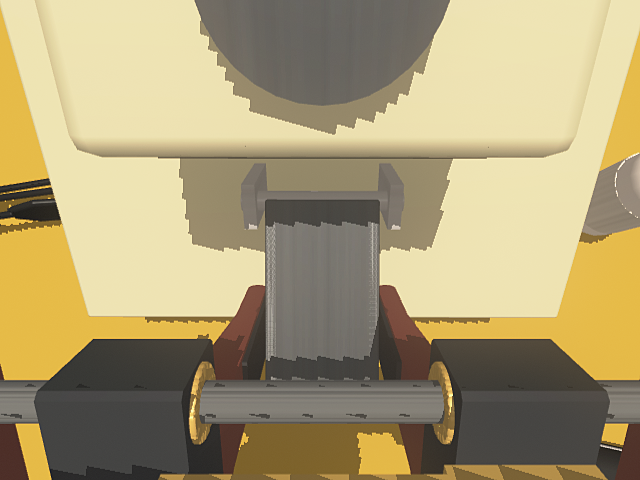

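The paddle is pinched at (265–380, 200–380) and stands at its stop, with about 10 N of pull. Now the hood swing.

Emit:
jog_arm --increments '[-0.1,-0.9,0,3.5,0,-4.6,0,0,-0.9,-0.1,3.4,0,-4.7,0,0,-1.1,0,4,0,-4.6,0,0,-1,0,3.8,0,-4.6,0,0,-1,0,4,0,-4.6,0,0,-1.1,0,3.9,0,-4.6,0,0,-1,0,4.1,0,-4.6,0,0,-1.1,0,4,0,-4.6,0,0,-1,0,4.1,0,-4.5,0,0,-1.1,0,4.1,0,-4.6,0,0,-1,0,4.2,0,-4.5,0,0,-1,0,4.1,0,-4.7,0]'

```text
t: 9.35
ee_pos: [563.5, 8.8, 358.0]
orientation: [-3.081, -0.339, -0.34]
ft_force: [0.0, -4.0, -10.1]
width: 43.7
grasp_force: 30.0
```

```bash
cat >>h.py <<'E'
def state():
    o=get_obs();r=R.from_rotvec(o["orientation"]);M=r.as_matrix()
    g=o["ee_pos"]+163*M[:,2];v=g-H
    w=grip(.6,0,1.8)-H
    ang=lambda u:np.arctan2(u@Z,-u@BX)
    print("t",o["t"],"q",o["qpos"].round(2),"w",round(o["width"],1),round(o["grasp_force"],1),"F",o["ft_force"].round(1),"M",o["moment"].round(1))
    print("hood~",ang(v)-ang(w),"radius",np.hypot(v@Z,v@BX),np.hypot(w@Z,w@BX),"tilt",np.degrees(np.arctan2(M[:,2]@BX,-M[2,2])))
    return g
E
python3 - <<'E'
from h import *
g0=state()
w=[tcp(H+R.from_rotvec(EY*.6*i/12).apply(g0-H),12-25*i/12) for i in range(1,13)]
rows(w[:6],2,0)
rows(w,1,0)
E
```

```text
t 9.35 q [-0.02  0.36  1.86  0.08  0.7   1.28] w 43.7 30.0 F [  0.   -4.  -10.1] M [-0.9  0.8 -0.4]
hood~ 0.3032470776290015 radius 188.8219867278134 186.47428790055406 tilt 12.592607308354323
0,-1.3,0,5.1,0,-4.4,0,
0,-1.4,0.1,5.1,0.1,-4.6,0,
0,-1,-0,4.3,-0,-4.5,0,
0,-1.1,-0,4.2,-0,-4.5,0,
0,-1,-0,4.4,-0,-4.5,0,
0,-1,-0,4.3,-0,-4.5,0,
0,-1.1,-0,4.4,-0,-4.4,0,
0,-1,-0,4.3,-0,-4.5,0,
0,-1.1,-0,4.5,-0,-4.4,0,
0,-1,-0,4.4,-0,-4.5,0,
0,-1,-0,4.6,-0,-4.4,0,
0,-1.1,-0,4.5,-0,-4.5,0,
0,-2.7,0.1,10.3,0.1,-8.9,0,
0,-2.1,-0,8.6,-0,-8.9,0,
0,-2,-0,8.7,-0,-8.9,0,
0,-2.1,-0,8.9,-0,-8.9,0,
0,-2.1,-0,9,-0,-8.8,0,
0,-2.1,-0,9.1,-0,-8.8,0,
0,-2.1,-0,9.2,-0,-8.7,0,
0,-2.1,-0,9.4,-0,-8.7,0,
0,-2,-0,9.4,-0,-8.7,0,
0,-2.1,-0,9.6,-0,-8.6,0,
0,-2.1,-0,9.7,-0,-8.5,0,
0,-2.1,-0,9.8,-0,-8.5,0,
```

Emit:
jog_arm --increments '[0,-2.4,0,9.6,0.1,-8.9,0,0,-2.1,0,8.6,0,-8.9,0,0,-2,0,8.7,0,-8.9,0,0,-2.1,0,8.9,0,-8.9,0,0,-2.1,0,9,0,-8.8,0,0,-2.1,0,9.1,0,-8.8,0,0,-2.1,0,9.2,0,-8.7,0,0,-2.1,0,9.4,0,-8.7,0,0,-2,0,9.4,0,-8.7,0,0,-2.1,0,9.6,0,-8.6,0,0,-2.1,0,9.7,0,-8.5,0]'

```text
t: 10.72
ee_pos: [658.0, 29.8, 456.8]
orientation: [3.088, 0.339, -0.289]
ft_force: [-3.2, -5.1, -9.5]
width: 43.7
grasp_force: 30.0
```

```bash
python3 - <<'E'
from h import *
g0=state()
im=get_image("wrist");cv2.imwrite("pics/f.png",im["pixels"])
w=[tcp(H+R.from_rotvec(EY*.3*i/10).apply(g0-H),-11-12*i/10) for i in range(1,11)]
rows(w,1,0)
E
```

```text
t 10.725 q [ 0.03  0.46  1.45 -0.04  1.41  1.39] w 43.7 30.0 F [-3.2 -5.1 -9.5] M [-0.6  0.5  0. ]
hood~ 0.8522377501414009 radius 189.68752416478304 186.47428790055406 tilt -10.691897269680528
0.1,-1.5,0,5.9,0.2,-4,0,
-0,-1.2,0,5.8,0,-5.2,0,
-0,-1.2,0,5.8,0,-5.1,0,
-0,-1.2,0,5.8,0,-5.2,0,
-0,-1.2,0.1,5.9,0,-5.1,0,
-0,-1.2,-0,5.9,0,-5,0,
-0,-1.2,-0,6,-0,-5.1,0,
-0,-1.2,-0,6,-0,-5,0,
-0,-1.2,-0,6.1,-0,-5,0,
-0,-1.2,-0,6.1,-0,-5,0,
```

View pics/f.png

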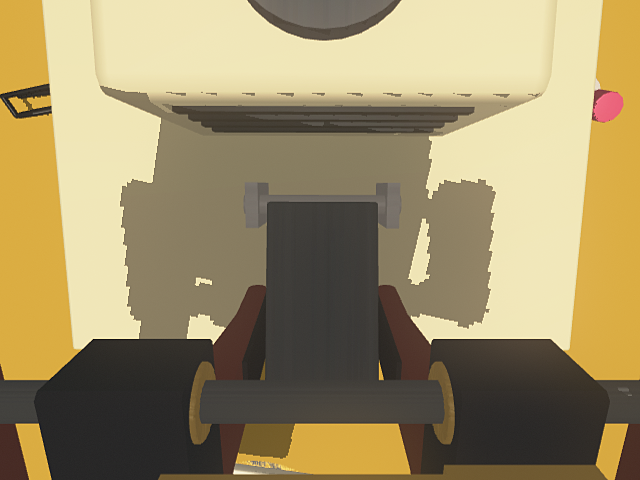

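The hood rises with the paddle held at (266–378, 200–380), and the filter stays well clear of the gripper.

Emit:
jog_arm --increments '[0,-1.4,0,5.8,0,-4.8,0,0,-1.2,0,5.8,0,-5.2,0,0,-1.2,0,5.8,0,-5.1,0,0,-1.2,0,5.8,0,-5.2,0,0,-1.2,0,5.9,0,-5.1,0,0,-1.2,0,5.9,0,-5,0,0,-1.2,0,6,0,-5.1,0,0,-1.2,0,6,0,-5,0,0,-0.6,0,3,0,-2.5,0]'

```text
t: 11.9
ee_pos: [716.3, 42.7, 484.7]
orientation: [3.031, 0.332, -0.561]
ft_force: [-3.7, -5.1, -10.5]
width: 44.0
grasp_force: 30.0
```

```bash
python3 - <<'E'
from h import *
g0=state()
w=[tcp(H+R.from_rotvec(EY*.1*i/8).apply(g0-H),-21) for i in range(1,9)]
rows(w,1,0)
im=get_image("scene");P=cloud(im,im["cam_to_world"])
E
```

```text
t 11.9 q [ 0.05  0.58  1.21 -0.06  1.71  1.41] w 44.0 30.0 F [ -3.7  -5.1 -10.5] M [-0.7  0.1  0.2]
hood~ 1.105181704232089 radius 189.4134762233134 186.47428790055406 tilt -20.99425185924099
0.1,-0,0,1.1,0.3,-2.1,0,
-0,-0,0,1.1,-0,-2.1,0,
-0,-0,0,1.2,-0,-2,0,
-0,-0,0,1.2,-0,-2.1,0,
-0,-0,0,1.2,-0,-2,0,
-0,-0,0,1.2,-0,-2.1,0,
-0,-0,0,1.3,-0,-2,0,
-0,-0,0,1.2,-0,-2,0,
```

Creep towards the stop, watching the force.

Emit:
jog_arm --increments '[0,0,0,1.1,0,-2.1,0,0,0,0,1.1,0,-2.1,0,0,0,0,1.2,0,-2,0,0,0,0,1.2,0,-2,0]'

```text
t: 12.45
ee_pos: [723.1, 44.2, 490.1]
orientation: [3.031, 0.332, -0.562]
ft_force: [-3.5, -4.5, -13.3]
width: 43.7
grasp_force: 30.0
```

```bash
python3 - <<'E'
from h import *
state()
E
```

```text
t 12.45 q [ 0.06  0.58  1.19 -0.06  1.73  1.41] w 43.7 30.0 F [ -3.5  -4.5 -13.3] M [-0.6 -0.   0.1]
hood~ 1.1513855791243244 radius 189.04924755249354 186.47428790055406 tilt -21.00975074487011
```

Emit:
jog_arm --increments '[0,0,0,1.2,0,-2,0,0,0,0,1.2,0,-2,0,0,0,0,0,0,0,0]'

```text
t: 12.82
ee_pos: [726.8, 45.0, 492.7]
orientation: [3.031, 0.332, -0.562]
ft_force: [-3.1, -4.4, -14.2]
width: 44.1
grasp_force: 30.0
```

```bash
python3 - <<'E'
from h import *
state()
E
```

```text
t 12.825 q [ 0.06  0.59  1.18 -0.06  1.74  1.41] w 44.1 30.0 F [ -3.1  -4.4 -14.2] M [-0.6 -0.1  0.2]
hood~ 1.1754798772399604 radius 188.7858171586387 186.47428790055406 tilt -21.010605650367573
```

```bash
cat >>h.py <<'E'
def hoodang(cam="wrist"):
    o=get_obs();im=get_image(cam)
    if cam=="wrist":
        T=np.eye(4);T[:3,:3]=R.from_rotvec(o["orientation"]).as_matrix();T[:3,3]=o["ee_pos"];T=T@im["tool_from_camera"]
    else: T=im["cam_to_world"]
    P=cloud(im,T)[im["depth"]>0]-H;t=P@EY
    P=P[(abs(t)>62)&(abs(t)<122)];s=np.hypot(P@BX,P@Z);P=P[(s<212)&(s>40)&(P@BX<0)]
    best=max(np.arange(-.1,1.3,.005),key=lambda a:(abs(P@R.from_rotvec(EY*a).apply(N0)-8)<2).sum())
    n=R.from_rotvec(EY*best).apply(N0);print(cam,"hood angle",best,(abs(P@n-8)<2).sum(),len(P));return im
E
python3 - <<'E'
from h import *
hoodang();hoodang("top");hoodang("scene")
E
```

```text
wrist hood angle 1.160000000000001 54750 55546
top hood angle 1.145000000000001 1423 1738
scene hood angle 1.140000000000001 4519 8862
```

The cameras agree the hood is at its stop (1.14–1.16). Releasing, then backing out.

Emit:
jog_arm --increments '[0,0,0,0,0,0,100,0,0,0,0,0,0,100,0,0,0,0,0,0,100,0,0,0,0,0,0,100,0,0,0,0,0,-8,100,0,0,0,0,0,-12,100,0,0,0,-3,0,-12,100,0,0,0,-8,0,-12,100,0,0,0,-12,0,-12,100,0,0,0,-15,0,-12,100,0,0,0,-15,0,-12,100,0,0,0,-15,0,-12,100]'

```text
t: 14.48
ee_pos: [695.9, 38.3, 605.9]
orientation: [3.033, 0.332, -0.558]
ft_force: [-0.6, 0.3, -0.1]
width: 87.9
grasp_force: 0.0
```

```bash
python3 - <<'E'
from h import *
state();hoodang();im=hoodang("scene");hoodang("top");cv2.imwrite("pics/g.png",im["pixels"])
for n in("spectacles","spray_bottle","glasses_case"):
  for c in("top","scene"):print(n,c,[(np.round(d["centre"]),round(d["p"],2)) for d in models.look_for(n,c)][:1])
E
```

```text
t 14.475 q [ 0.05  0.48  1.11 -0.06  1.91  1.39] w 87.9 0.0 F [-0.6  0.3 -0.1] M [ 0.  -0.2 -0. ]
hood~ 1.3235881300701977 radius 300.59857855510995 186.47428790055406 tilt -20.861898059594395
wrist hood angle 1.1550000000000011 32734 33248
scene hood angle 1.140000000000001 5033 9399
top hood angle 1.145000000000001 764 991
spectacles top [(array([631., 268.,  27.]), 0.67)]
spectacles scene []
spray_bottle top [(array([ 718., -154.,   86.]), 0.63)]
spray_bottle scene [(array([ 741., -170.,   74.]), 0.87)]
glasses_case top [(array([ 533., -204.,   40.]), 0.8)]
glasses_case scene [(array([ 548., -210.,   39.]), 0.73)]
```

View pics/g.png

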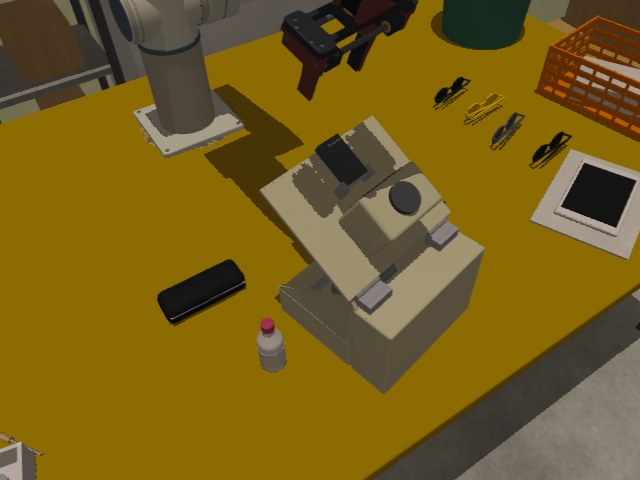

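The hood stands open with the paddle sprung back at (340,160). The gripper is clear at (345,50), and the bottle and case have not moved.

```bash
python3 -c "
from workcell import job;print(job.close_job())"
```

```text
the job is handed in; nothing more can be done
None
```

The hood stands open at its stop (about 1.15 rad), the paddle is released, the gripper is clear, and the spectacles, bottle and case show no movement beyond the networks' measuring error; the job is handed in.

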